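Turn the divider of the demonstration folder

TASK

An open ring binder lies on the demonstration table and its top right-hand divider, a stiff grey plastic leaf, stands ajar. With the fingertips, push that one leaf up from underneath, over the rings and down on the left-hand side, and press it until it lies flat on the left-hand pages, then draw back. Only push and press, gently: do not pinch or pick up the leaf, leave the divider lying beneath it where it is, do not lift or drag the binder, and leave the other things on the table alone.

Things in the scene. Friction and masses are not known exactly. Their poses are not given: they have to be found in the camera images.
- binder: the open ring binder, loose on the table, about 1.1 kg: black covers 232 mm along the spine, 403 mm wide when open, 3 mm thick, flat on the table. Origin: under the middle of the spine. x runs along the spine, away from the reader; y to the left-hand side (right-hand side is -y); z up. On each side lies a block of paper 210 x 148 mm, from 12 to 160 mm from the spine line
- ring_centre (a point): middle of the ring centre line, about which the dividers turn: parallel to the binder's x, above the spine, 27 mm above the table. The three steel rings have 20 mm radius and reach 49 mm above the table
- top_leaf (a joint): angle (rad) of the top divider about the ring centre line: 0 flat on the right, 1.57 upright, 3.14 flat on the left; starts at 0.28 to 0.7. A rigid grey plate 210 mm along the spine, 3 mm thick, 130 g, from 13 to 175 mm from the ring centre line. Its holes are tight on the rings: it stays at any angle where it is left; 1 to 2 N at the outer edge turns it
- top_leaf_edge (a point): middle of the outer long edge of the top divider, 175 mm from the ring centre line
- top_leaf_tab (a point): middle of the outer end of the top divider's index tab; the tab is 46 mm long, sticks out 15 mm beyond the outer edge (to 190 mm from the ring centre line) and sits 62 mm towards the reader from the leaf's middle
- under_leaf (a joint): angle of the next divider, an identical plate with its tab near the middle of its edge; it starts at 0, flat on the right-hand pages with its upper face 25.5 mm above the table, and must stay there (it would turn just as easily)
- left_page (a point): centre of the top face of the left-hand block of paper, 25.5 mm above the table, where the leaf is to lie. Leaf and paper give a little when pressed: about 1 mm per 2.5 N at 125 mm from the ring centre line, stiffer nearer the rings
- white_bottle: white plastic bottle with blue cap, 68 mm diameter, 150 mm high, beyond the far edge of the binder; origin under its centre
- amber_bottle: brown glass bottle with blue cap, 54 mm diameter, 115 mm high, beyond the far edge of the binder; origin under its centre
- beaker: glass beaker, 66 mm diameter, 90 mm high, beyond the far edge of the binder; origin under its centre
- mortar: white porcelain mortar, 86 mm diameter, 52 mm high, on a low wooden board (240 x 120 x 14 mm) that lies on the table beside the binder, left or right of it; origin under its centre
- timer: flat white timer, 62 x 68 x 16 mm, lying on the same board; origin under its centre
- spoon: steel spoon with a wooden handle, 170 mm long, lying on the table beyond the board; origin under its middle

How it is judged:
On the way, in this order (a step that is already met when the one before it is completed fails the run):
1. the top divider has been pushed past upright by the fingers (value of joint top_leaf above 1.7 rad and contact force between the fingers and binder above 0.1 N).
2. it lies flat on the left-hand pages (value of joint top_leaf above 3.04 rad), for 0.2 s.
At the end, for the whole second after the job is handed in: the top divider lies on the left-hand side within 0.1 rad of flat, the divider beneath it is still flat on the right (within 0.08 rad), and the binder rests flat on the table within 15 mm of where it was (value of joint top_leaf above 3.04 rad and value of joint under_leaf below 0.08 rad and distance of binder from where it was at the start of the episode below 0.015 m and height (world z) of binder below 0.006 m and angle between binder's own z axis and vertical below 0.03 rad and linear speed of binder below 0.01 m/s); the robot touches nothing.
It fails at once if the divider beneath was raised (value of joint under_leaf above 0.2 rad).
It fails at once if the binder was lifted (height (world z) of binder above 0.012 m or angle between binder's own z axis and vertical above 0.06 rad).
It fails at once if the binder was dragged more than 15 mm (distance of binder from where it was at the start of the episode above 0.015 m).
It fails at once if the binder or leaf was pinched or pressed with more than 30 N (contact force between the fingers and binder above 30 N).
It fails at once if something else on the table was moved more than 20 mm or knocked over (distance of any of white_bottle, amber_bottle, beaker, mortar, timer, spoon from where it was at the start of the episode above 0.02 m or angle between any of white_bottle, amber_bottle, beaker's own z axis and vertical above 0.5 rad).
It also fails if it takes over 42 s, if anything falls off the work surface, if the arm or the gripper's body presses on something with over 40 N, if the wrist force passes 120 N, or if a joint passes its speed limit or range.

ROBOT

A 6-joint arm with a two-finger parallel gripper is mounted at the origin on the work surface. World frame = base frame: x ahead of the robot, y to its left, z up, the work surface at z = 0. Lengths are in m, angles in rad, forces in N, time in s.
With the tool pointing down it reaches from about 0.35 to 0.775 m from the base axis. Payload 5.5 kg.
Tool frame: the origin (TCP) lies midway between the tips of the shut fingers; the grasp point (between the pads) lies robot.pinch_z behind it (robot.pinch_z is the distance from the TCP to the grasp point, in m); x points along the fingers, z is the direction in which the jaws open and shut, and the axes are right-handed (so a half turn about x gives the same grasp; the last joint's range is limited). The gripper opens to 85 mm and grips with 20 to 120 N. Pads are 22 mm wide; open, the fingers measure 114 mm over their backs; the gripper's body (76 mm by 85 mm) begins 54 mm behind the grasp point. The pads swing forward as they close: fully open they stand 13 mm farther back than shut.
Start: joints at [-1.421, 0.313, 0.046, 1.304, 0, 1.431], TCP at [0.164, -0.551, 0.231] pointing down, gripper open.
Joint ranges: [-2.76, 2.76], [-0.86, 1.69], [-1.03, 1.26], [-2.2, 2.34], [-1.47, 1.5], [-3.14, 3.14]. Speed limits (rad/s): [2.57, 2.57, 3.14, 3.14, 3.14, 3.14].

INTERFACE

Orientations are given as a unit quaternion [w, x, y, z].
In Python, from workcell import telemetry, cams, robot gives the robot as it stands. The module is installed in compiled form; this text tells all that it offers.
- The arm moves only by the tool step_arm, never from a script. Its argument "deltas" is one flat list of numbers, 7 for each row, row after row: the shift along the tool's x, y, z each as a share of 0.025 m, from -1 to 1, then the turn, a rotation vector about the tool's x, y, z each as a share of 8 degrees, from -1 to 1, then the opening, from 0 (shut) to 1 (fully open). In form: [tx, ty, tz, rx, ry, rz, hand, tx, ty, tz, rx, ry, rz, hand, ...]. A call has 1 to 5 rows; each row shifts and turns the pose as measured when the row begins, along the tool's axes as they then stand; what a row does not reach is not made up. A row lasts 1/10 s, in which the tool goes at most 50 mm and 8.59 degrees, less where a joint would pass 70% of its speed; a pose out of reach is approached as far as the arm can. A call with a number of a shift or a turn outside -1 to 1 is refused whole. A call with a gripper value outside its range is refused whole. The fingers move at their own pace and stop on an object; the grip force is fixed at half the most. Time passes only in rows, so rows that do not move let the fingers close. It gives the time, the measured TCP pose, the force and the opening at its end, in the units of the state.
- telemetry.read_state(): the state, without advancing time (a new reading comes with each control period).
- cams.grab_frame(name): name is "side" or "top"; returns a dict with "frame" (384x512x3 uint8, red, green, blue), "range_z" (384x512 float32, m along the optical axis (not along the pixel's ray), 0 where there is no reading), "K" (3x3 intrinsics, pixels), "R" (3x3) and "t" (3): a world point X has camera coordinates R X + t. Camera axes: x right, y down, z forward; pixel columns grow to the right and rows downward; lengths in m; the calibration is good to about 2 mm. A picture is of the moment at which its call begins.
- robot.hand_in(): hands the job in, once; it reports no verdict.
The state is a dict: "time_s": time; "joints": joint angles; "qvel": joint speeds; "joint_efforts": joint torques, N m; "eef_pos": TCP position; "ee_rot": TCP orientation; "wrist_force": force on the tool from outside, world axes, zero at the start; "wrist_torque": the same for the moment, N m; "finger_gap": finger opening in m.
Only numpy, scipy, OpenCV 4.12 (cv2) and the standard library are available. Lean on these libraries where they do the work, as an engineer would, in place of code of your own. Each camera call takes 0.05 s, during which the arm holds its last target.

## Working session

There is one attempt and no reset: what is moved stays moved. The work goes in short steps, Python scripts to look and compute and a tool call to move; the robot and the scene stay as the last step left them, time stands still between calls to the robot, and variables do not carry over. Pictures are saved under pics/ and viewed, and the job is handed in when it is done.

Besides the shell and the picture viewer there is one more tool, called after "Emit:" by a JSON object that holds its "api" and its "payload". step_arm: Moves the arm, as the interface text tells. Shift numbers are shares of 0.025 m and turn numbers shares of 8 degrees, none past 1 either way. Its arguments: {"type":"object","properties":{"deltas":{"type":"array","items":{"type":"number","minimum":-1,"maximum":1}}},"required":["deltas"]}

```bash
mkdir -p pics; ls
python3 - <<'E'
from workcell import telemetry, cams, robot
import cv2,numpy as np
print(telemetry.read_state(), robot.pinch_z)
for n in("side","top"):
    f=cams.grab_frame(n); np.savez(f"pics/{n}0.npz",**f)
    cv2.imwrite(f"pics/{n}0.png",f["frame"][:,:,::-1])
    print(n,f["K"].tolist(),f["R"].round(4).tolist(),f["t"].round(4).tolist(),(-f["R"].T@f["t"]).round(3))
E
```

```text
pics
{'time_s': 0.0, 'joints': array([-1.42060292e+00,  3.14010483e-01,  4.49587997e-02,  1.30357918e+00,
        1.81269993e-05,  1.43121873e+00]), 'qvel': array([-0.00073364, -0.00080509, -0.00138509,  0.00094581, -0.00100659,
        0.00148799]), 'joint_efforts': array([ 2.37698632e-04, -4.80630898e+01,  2.98529828e+01,  1.94752071e-02,
       -9.29870180e-05,  1.46685812e-05]), 'eef_pos': array([ 0.1642275 , -0.55051503,  0.23039487]), 'ee_rot': array([ 0.56649399,  0.42303223,  0.5674071 , -0.42211073]), 'wrist_force': array([-0.27857275, -0.25902462, -0.17229909]), 'wrist_torque': array([ 0.03959967, -0.01050747,  0.03551539]), 'finger_gap': 0.08566645604802518} 0.0187
side [[392.5272914598109, 0.0, 260.03145470868924], [0.0, 392.5272914598109, 188.01255879180087], [0.0, 0.0, 1.0]] [[0.8913, -0.4534, -0.0089], [-0.3518, -0.6789, -0.6445], [0.2862, 0.5776, -0.7645]] [-0.5326, 0.1984, 0.7627] [ 0.326 -0.547  0.706]
top [[390.5663447435028, 0.0, 256.6487154533042], [0.0, 390.5663447435028, 182.22428855004844], [0.0, 0.0, 1.0]] [[0.0235, -0.9996, 0.0137], [-0.9891, -0.0252, -0.1451], [0.1454, -0.0102, -0.9893]] [-0.0719, 0.5639, 0.8757] [ 0.432 -0.049  0.949]
```

View pics/side0.png

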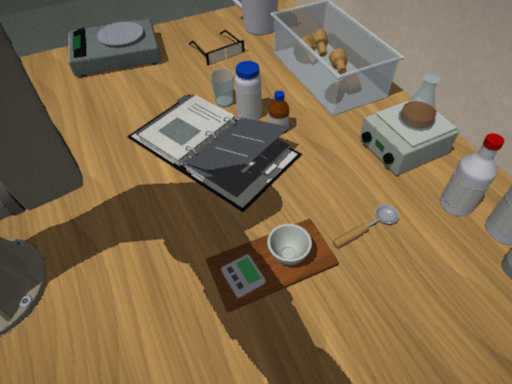

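View pics/top0.png

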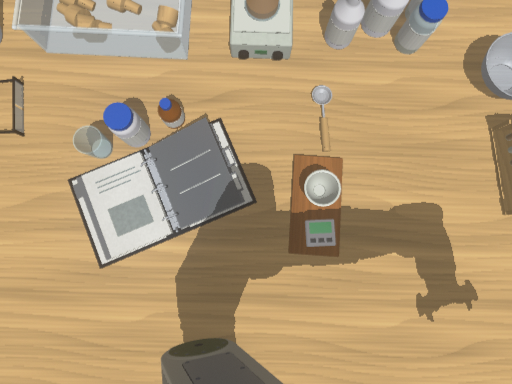

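The side view shows the binder around (215,145), with the ajar grey leaf on its right at about (235,140). The top view shows the cover corners at about (69,181), (220,120), (255,201) and (102,266). Next I'll measure it.

```bash
cat > h.py <<'E'
import numpy as np,cv2
def load(n): return dict(np.load(f"pics/{n}.npz"))
def ray(f,px,z):
    px=np.atleast_2d(px).astype(float)
    d=np.c_[px,np.ones(len(px))]@np.linalg.inv(f["K"]).T@f["R"]
    c=-f["R"].T@f["t"]
    return c+d*((z-c[2])/d[:,2])[:,None]
def cloud(f):
    v,u=np.mgrid[:384,:512]; z=f["range_z"]
    p=np.stack([u*z,v*z,z],-1)@np.linalg.inv(f["K"]).T
    return (p-f["t"])@f["R"]
def proj(f,X):
    q=(np.atleast_2d(X)@f["R"].T+f["t"])@f["K"].T
    return q[:,:2]/q[:,2:]
E
python3 - <<'E'
from h import *
f=load("top0"); s=load("side0")
c=ray(f,[[69,181],[220,120],[255,201],[102,266]],0.003); print(c.round(3)); 
print(np.linalg.norm(np.roll(c,-1,0)-c,axis=1))
P=cloud(f); fr=f["frame"]
# cover mask: dark pixels low in region
g=fr.max(2); m=((g<60)&(f["range_z"]>0)).astype(np.uint8); 
roi=np.zeros_like(m); roi[100:280,55:270]=1
# binder mask: not table coloured (sat low)
hsv=cv2.cvtColor(fr,cv2.COLOR_RGB2HSV)
for n,a in(("top",(55,270,90,280)),("side",(110,320,70,220))):
    d=load(n+"0"); x0,x1,y0,y1=a
    im=cv2.resize(d["frame"][y0:y1,x0:x1,::-1],None,fx=3.6,fy=3.6,interpolation=cv2.INTER_CUBIC)
    im=im[:600,:800]; cv2.imwrite(f"pics/{n}0z.png",im); print(im.shape)
E
```

```text
[[ 0.562  0.398  0.003]
 [ 0.726  0.037  0.003]
 [ 0.525 -0.056  0.003]
 [ 0.362  0.302  0.003]]
[0.3965251  0.22153988 0.3928553  0.22243387]
(600, 774, 3)
(540, 756, 3)
```

View pics/top0z.png

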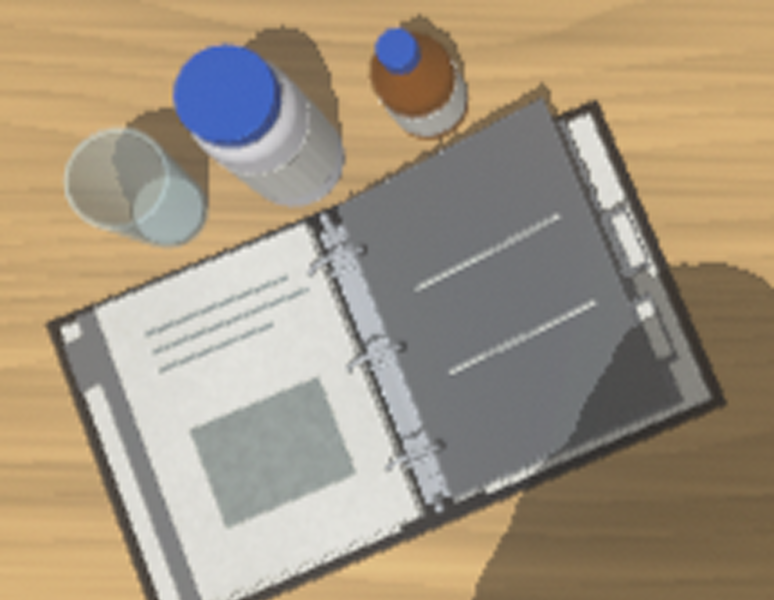

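View pics/side0z.png

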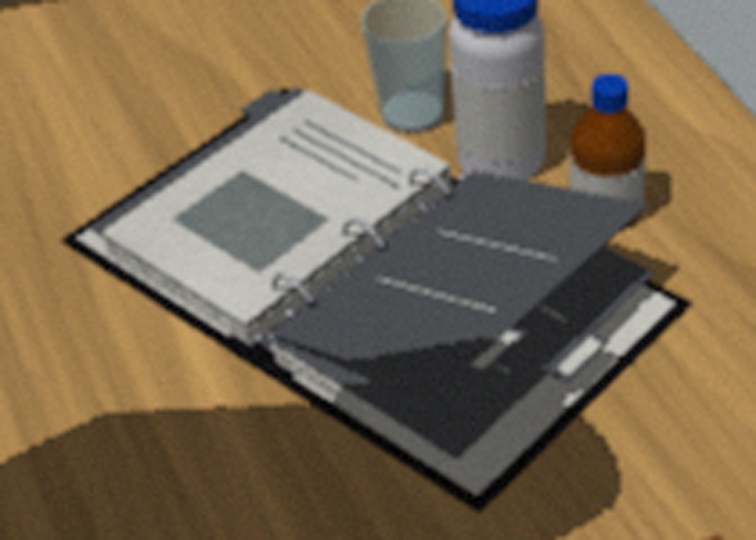

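Run:
```python
from h import *
f=load("top0"); s=load("side0")
fr=f["frame"].astype(int)
# binder mask: non-wood (low saturation) 
hsv=cv2.cvtColor(f["frame"],cv2.COLOR_RGB2HSV)
m=((hsv[...,1]<85)|(hsv[...,2]<45)).astype(np.uint8)
m[:, :60]=0; m[:112]=0; m[275:]=0; m[:,262:]=0
P=cloud(f)
m2=((P[...,2]<0.06)&(m>0)).astype(np.uint8)
n,l,st,_=cv2.connectedComponentsWithStats(m2); k=1+st[1:,4].argmax(); mm=(l==k).astype(np.uint8)
mm=cv2.morphologyEx(mm,cv2.MORPH_OPEN,np.ones((5,5)))
cs,_=cv2.findContours(mm,0,1); c=max(cs,key=cv2.contourArea)
rp=ray(f,c[:,0,:],0.003)[:,:2].astype(np.float32)
r=cv2.minAreaRect(rp*1000); print(r)
cv2.imwrite("pics/m.png",mm*255)
yaw=np.deg2rad(24.6)
for yaw in [np.arctan2(.093,.201)]:
  O=np.array([.544,.170,0]);
  R=np.array([[np.cos(yaw),-np.sin(yaw),0],[np.sin(yaw),np.cos(yaw),0],[0,0,1]])
  for nm,ff in(("top",f),("side",s)):
    B=(cloud(ff)-O)@R; ok=ff["range_z"]>0
    # leaf: y<-0.03, z>.04
    w=ok&(B[...,1]<-0.04)&(B[...,1]>-.2)&(abs(B[...,0])<.09)&(B[...,2]>.034)&(B[...,2]<.16)
    Q=B[w]; print(nm,len(Q))
    for _ in range(3):
        A=np.c_[Q[:,:2],np.ones(len(Q))]; co,*_=np.linalg.lstsq(A,Q[:,2],rcond=None); e=A@co-Q[:,2]; Q=Q[abs(e)<.006]
    print(co, "ang",np.arctan(-co[1]), "z at y0",co[2], len(Q),e.std())
    print("ext",Q.min(0).round(3),Q.max(0).round(3))
    for z0 in [0.0255]:
      w=ok&(B[...,1]>.03)&(B[...,1]<.14)&(abs(B[...,0])<.08); print("leftpage z",np.median(B[w][:,2]))
    w=ok&(B[...,2]<.3)&(B[...,2]>0.045)&(B[...,0]>.11); print("bottles", B[w].min(0) if w.any() else 0)
```

```text
((547.4075927734375, 172.92337036132812), (240.14022827148438, 402.29388427734375), 24.713403701782227)
top 4227
[-0.0020732  -0.32301926  0.02935005] ang 0.31243934926536165 z at y0 0.029350054047735497 4227 0.0015206286270574609
ext [-0.09  -0.179  0.039] [ 0.09  -0.04   0.091]
leftpage z 0.025733864255246913
bottles [ 0.11002375 -0.75689264  0.04500493]
side 2322
[-0.00207815 -0.32326766  0.02847973] ang 0.31266426063640307 z at y0 0.028479732788320333 2322 0.0009163900800827479
ext [-0.09  -0.182  0.04 ] [ 0.09  -0.04   0.088]
leftpage z 0.025490923929336544
bottles [ 0.110034   -0.67676241  0.045002  ]
```

View pics/m.png

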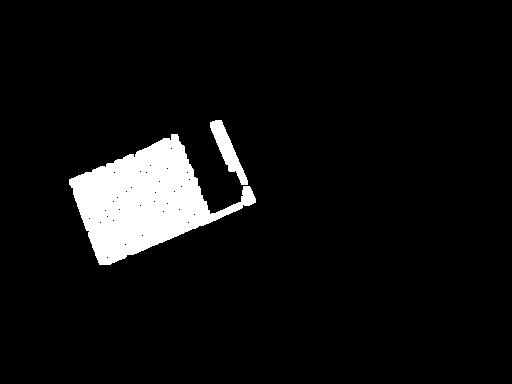

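The masks and plane fits agree. The binder origin is at about (0.546,0.172) with yaw about 24.7°, and the cover width comes out at 402 mm against the 403 mm given. The leaf angle is about 0.31 rad in both views.

My plan is to come in from the reader's side with the shut fingers tilted roughly along the spine, under the leaf. From there I'll sweep an arc about the ring line and press on the left with the tool steeper.

```bash
cat >> h.py <<'E'
from scipy.spatial.transform import Rotation as Ro
YAW=np.deg2rad(24.7); O=np.array([.546,.172,0])
RB=Ro.from_euler('z',YAW).as_matrix()
def w2b(p): return (np.asarray(p)-O)@RB
def b2w(p): return O+RB@np.asarray(p,float)
def Rt(tilt,sgn=1):
    t=np.deg2rad(tilt); x=RB@[np.cos(t),0,-np.sin(t)]; z=sgn*RB@[0,1,0.]; return np.c_[x,np.cross(z,x),z]
def plan(pb,tilt,sgn=1,n=5,step=1.0,hand=0.,rstep=1.0):
    from workcell import telemetry
    s=telemetry.read_state(); q=s["ee_rot"]; p=s["eef_pos"].copy(); R=Ro.from_quat(np.r_[q[1:],q[0]]).as_matrix()
    tgt=b2w(pb); T=Rt(tilt,sgn); out=[]
    for i in range(n):
        d=R.T@(tgt-p)/.025; d*=min(1,step/max(1e-9,np.linalg.norm(d)))
        r=Ro.from_matrix(R.T@T).as_rotvec(degrees=True)/8; r*=min(1,rstep/max(1e-9,np.linalg.norm(r)))
        d=d.round(2); r=r.round(2); out+=[*d,*r,hand]
        p=p+R@d*.025; R=R@Ro.from_rotvec(r*8,degrees=True).as_matrix()
    print([float(x)+0. for x in out]); print("pred end b",w2b(p).round(3))
def where():
    from workcell import telemetry
    s=telemetry.read_state(); q=s["ee_rot"]; R=Ro.from_quat(np.r_[q[1:],q[0]]).as_matrix()
    print("t",round(s["time_s"],2),"b",w2b(s["eef_pos"]).round(4),"xb",(RB.T@R[:,0]).round(2),"zb",(RB.T@R[:,2]).round(2),"F_b",(RB.T@s["wrist_force"]).round(2),"gap",round(s["finger_gap"],4),"j",s["joints"].round(2))
E
python3 - <<'E'
from h import *
where()
for n in("top0",):
    f=load(n); 
    for nm,px,z in(("mortar",(322,188),.06),("timer",(320,232),.03),("boardTL",(293,155),.014),("boardBL",(290,253),.014),("spoon",(325,140),.005),("white",(122,117),.15),("amber",(166,104),.115),("beaker",(96,150),.0)):
        p=ray(f,[px],z)[0]; print(nm,p.round(3),w2b(p).round(3))
for s in(1,-1): plan([-.17,-.145,.13],45,s,n=16)
E
```

```text
t 0.1 b [-0.6488 -0.4969  0.2305] xb [ 0.  0. -1.] zb [-0.14 -0.99 -0.  ] F_b [-0.04 -0.08  0.05] gap 0.0852 j [-1.42  0.31  0.05  1.3  -0.    1.43]
mortar [ 0.553 -0.209  0.06 ] [-0.153 -0.349  0.06 ]
timer [ 0.453 -0.209  0.03 ] [-0.244 -0.308  0.03 ]
boardTL [ 0.639 -0.146  0.014] [-0.048 -0.328  0.014]
boardBL [ 0.403 -0.141  0.014] [-0.261 -0.225  0.014]
spoon [ 0.681 -0.226  0.005] [-0.043 -0.418  0.005]
white [0.681 0.23  0.15 ] [ 0.147 -0.004  0.15 ]
amber [0.725 0.148 0.115] [ 0.152 -0.097  0.115]
beaker [0.642 0.34  0.   ] [0.158 0.113 0.   ]
[0.17, 0.7, -0.69, 0.92, 0.38, -0.03, 0.0, 0.2, 0.61, -0.76, 0.92, 0.38, -0.03, 0.0, 0.24, 0.51, -0.82, 0.92, 0.38, -0.03, 0.0, 0.29, 0.4, -0.87, 0.92, 0.38, -0.03, 0.0, 0.33, 0.29, -0.9, 0.92, 0.38, -0.03, 0.0, 0.38, 0.18, -0.91, 0.92, 0.38, -0.03, 0.0, 0.43, 0.06, -0.9, 0.92, 0.38, -0.03, 0.0, 0.47, -0.05, -0.88, 0.92, 0.38, -0.03, 0.0, 0.52, -0.16, -0.84, 0.92, 0.38, -0.03, 0.0, 0.56, -0.26, -0.78, 0.92, 0.39, -0.03, 0.0, 0.61, -0.36, -0.71, 0.92, 0.39, -0.03, 0.0, 0.64, -0.44, -0.63, 0.92, 0.38, -0.03, 0.0, 0.68, -0.51, -0.53, 0.92
[... 165 characters left out ...]
0.331 -0.264  0.164]
[0.17, 0.7, -0.69, -0.17, 0.07, 0.98, 0.0, 0.27, 0.69, -0.67, -0.17, 0.07, 0.98, 0.0, 0.37, 0.66, -0.65, -0.17, 0.07, 0.98, 0.0, 0.46, 0.62, -0.63, -0.17, 0.06, 0.98, 0.0, 0.55, 0.57, -0.61, -0.17, 0.07, 0.98, 0.0, 0.63, 0.5, -0.6, -0.12, 0.04, 0.71, 0.0, 0.68, 0.44, -0.58, 0.0, 0.0, 0.0, 0.0, 0.68, 0.44, -0.58, 0.0, 0.0, 0.0, 0.0, 0.68, 0.44, -0.58, 0.0, 0.0, 0.0, 0.0, 0.68, 0.44, -0.58, 0.0, 0.0, 0.0, 0.0, 0.68, 0.45, -0.58, 0.0, 0.0, 0.0, 0.0, 0.68, 0.44, -0.59, 0.0, 0.0, 0.0, 0.0, 0.68, 0.45, -0.58, 0.0, 0.0, 0.0, 0.0, 0.68, 0.44, -0.59, 0.0, 0.0, 0.0, 0.0, 0.68, 0.45, -0.58, 0.0, 0.0, 0.0, 0.0, 0.68, 0.44, -0.59, 0.0, 0.0, 0.0, 0.0]
pred end b [-0.331 -0.264  0.163]
```

Emit:
{"api": "step_arm", "payload": {"deltas": [0, 0.95, -0.95, 0, 0, 0, 0, 0, 0.95, -0.95, 0, 0, 0, 0, 0, 0.95, -0.95, 0, 0, 0, 0, 0, 0.95, -0.95, 0, 0, 0, 0, 0, 0.95, -0.95, 0, 0, 0, 0]}}

```text
time_s: 0.6
eef_pos: [0.244, -0.4008, 0.2269]
ee_rot: [0.564, 0.426, 0.567, -0.423]
wrist_force: [-0.3, -0.6, -0.8]
finger_gap: 0.0123
```

Emit:
{"api": "step_arm", "payload": {"deltas": [0, 0.95, -0.95, 0, 0, 0, 0, 0, 0.95, -0.95, 0, 0, 0, 0, 0, 0.95, -0.95, 0, 0, 0, 0, 0, 0.95, -0.95, 0, 0, 0, 0, 0, 0.95, -0.95, 0, 0, 0, 0]}}

```text
time_s: 1.1
eef_pos: [0.3263, -0.246, 0.2261]
ee_rot: [0.562, 0.427, 0.568, -0.423]
wrist_force: [0.6, -0.7, 0.8]
finger_gap: 0.0002
```

Run:
```python
from h import *
where(); plan([-.17,-.145,.22],45,-1,n=5,step=1.3)
```

```text
t 1.1 b [-0.3742 -0.288   0.2261] xb [ 0.    0.01 -1.  ] zb [-0.15 -0.99 -0.01] F_b [ 0.26 -0.86  0.78] gap 0.0002 j [-0.85 -0.   -0.34  1.24  0.    2.02]
[0.04, 0.94, -0.9, -0.18, 0.06, 0.98, 0.0, 0.18, 0.95, -0.87, -0.18, 0.06, 0.98, 0.0, 0.31, 0.94, -0.85, -0.18, 0.06, 0.98, 0.0, 0.45, 0.91, -0.82, -0.18, 0.07, 0.98, 0.0, 0.57, 0.86, -0.79, -0.19, 0.07, 0.98, 0.0]
pred end b [-0.241 -0.195  0.222]
```

Emit:
{"api": "step_arm", "payload": {"deltas": [0.05, 0.95, -0.9, -0.18, 0.06, 0.95, 0, 0.18, 0.95, -0.87, -0.18, 0.06, 0.95, 0, 0.3, 0.95, -0.85, -0.18, 0.06, 0.95, 0, 0.45, 0.9, -0.8, -0.18, 0.07, 0.95, 0, 0.55, 0.85, -0.8, -0.18, 0.07, 0.95, 0]}}

```text
time_s: 1.6
eef_pos: [0.4131, -0.0964, 0.2241]
ee_rot: [0.687, 0.563, 0.432, -0.158]
wrist_force: [0.4, -0.4, -0.8]
finger_gap: -0.0002
```

Run:
```python
from h import *
where(); plan([-.17,-.145,.2],40,-1,n=5,step=1.3)
```

```text
t 1.6 b [-0.2329 -0.1883  0.2241] xb [ 0.64  0.   -0.77] zb [-0.   -1.   -0.01] F_b [ 0.22 -0.58 -0.85] gap -0.0002 j [-0.91 -0.25 -0.73  0.9   0.67  1.87]
[0.95, 0.54, -0.7, -0.04, -0.02, 1.0, 0.0, 1.02, 0.4, -0.7, -0.01, 0.0, 0.31, 0.0, 0.48, 0.16, -0.33, 0.0, 0.0, 0.0, 0.0, 0.0, 0.0, 0.0, 0.0, 0.0, 0.0, 0.0, 0.0, 0.0, 0.0, 0.0, 0.0, 0.0, 0.0]
pred end b [-0.17  -0.145  0.2  ]
```

Emit:
{"api": "step_arm", "payload": {"deltas": [0.95, 0.5, -0.7, 0, 0, 0.5, 0, 0.95, 0.4, -0.7, 0, 0, 0, 0, 0.5, 0.15, -0.3, 0, 0, 0, 0]}}

```text
time_s: 1.9
eef_pos: [0.4478, -0.0293, 0.1941]
ee_rot: [0.69, 0.581, 0.411, -0.134]
wrist_force: [-0.7, 0.2, 0.2]
finger_gap: -0.0001
```

Run:
```python
from h import *
where(); plan([-.15,-.14,.09],42,-1,n=5,step=1)
```

```text
t 1.9 b [-0.1733 -0.1418  0.1941] xb [ 0.69  0.   -0.72] zb [-0.01 -1.   -0.01] F_b [-0.6   0.45  0.23] gap -0.0001 j [-0.71 -0.29 -0.9   0.58  0.68  2.15]
[0.86, -0.52, -0.01, -0.1, -0.02, 0.53, 0.0, 0.82, -0.58, -0.02, 0.0, 0.0, 0.0, 0.0, 0.82, -0.58, -0.02, 0.0, 0.0, 0.0, 0.0, 0.81, -0.58, -0.01, 0.0, 0.0, 0.0, 0.0, 0.21, -0.15, 0.0, 0.0, 0.0, 0.0, 0.0]
pred end b [-0.15 -0.14  0.09]
```

The reader's-side approach drives joint 3 towards its limit. I'll switch to coming in from the right-hand side, pointing towards the spine, which suits both the reach and the leaf's slope better.

```bash
cat >> h.py <<'E'
def Rt(tilt,sgn=1):
    t=np.deg2rad(tilt); x=RB@[0,np.cos(t),-np.sin(t)]; z=sgn*RB@[1,0,0.]; return np.c_[x,np.cross(z,x),z]
E
python3 - <<'E'
from h import *
plan([-.01,-.26,.2],50,1,n=15,step=1)
E
```

```text
[0.54, 0.61, 0.58, -0.75, 0.66, -0.04, 0.0, 0.47, 0.55, 0.69, -0.75, 0.66, -0.04, 0.0, 0.41, 0.48, 0.78, -0.75, 0.66, -0.04, 0.0, 0.33, 0.39, 0.86, -0.75, 0.66, -0.04, 0.0, 0.24, 0.3, 0.92, -0.75, 0.66, -0.04, 0.0, 0.15, 0.2, 0.97, -0.75, 0.66, -0.04, 0.0, 0.06, 0.1, 0.99, -0.75, 0.66, -0.03, 0.0, -0.03, -0.01, 1.0, -0.75, 0.66, -0.03, 0.0, -0.01, -0.01, 0.07, -0.74, 0.67, -0.04, 0.0, 0.0, 0.0, 0.0, -0.75, 0.66, -0.03, 0.0, 0.0, 0.0, 0.0, -0.74, 0.67, -0.04, 0.0, 0.0, 0.0, 0.0, -0.24, 0.21, -0.01, 0.0, 0.0, 0.0, 0.0, 0.0, 0.0, 0.0, 0.0, 0.0, 0.0, 0.0, 0.0, 0.0, 0.0, 0.0, 0.0, 0.0, 0.0, 0.0, 0.0, 0.0, 0.0]
pred end b [-0.01 -0.26  0.2 ]
```

Emit:
{"api": "step_arm", "payload": {"deltas": [0.5, 0.6, 0.6, -0.75, 0.65, 0, 0, 0.45, 0.55, 0.7, -0.75, 0.65, 0, 0, 0.4, 0.5, 0.8, -0.75, 0.65, 0, 0, 0.3, 0.4, 0.85, -0.75, 0.65, 0, 0, 0.25, 0.3, 0.9, -0.75, 0.65, 0, 0]}}

```text
time_s: 2.4
eef_pos: [0.5614, -0.0415, 0.1942]
ee_rot: [0.703, 0.393, 0.581, 0.119]
wrist_force: [0.7, -0.6, 1.3]
finger_gap: 0.0001
```

Run:
```python
from h import *
where();plan([-.01,-.26,.2],50,1,n=7,step=1)
```

```text
t 2.4 b [-0.0752 -0.2004  0.1942] xb [ 0.53  0.44 -0.72] zb [ 0.65 -0.76  0.02] F_b [ 0.37 -0.85  1.28] gap 0.0001 j [-0.6   0.33 -0.25  1.15  0.75  1.33]
[0.04, 0.12, 0.99, -0.73, 0.68, -0.06, 0.0, -0.05, 0.02, 1.0, -0.73, 0.68, -0.06, 0.0, -0.14, -0.09, 0.99, -0.73, 0.68, -0.06, 0.0, -0.13, -0.1, 0.51, -0.73, 0.68, -0.07, 0.0, 0.0, 0.0, 0.0, -0.73, 0.68, -0.06, 0.0, 0.0, 0.0, 0.0, -0.74, 0.67, -0.07, 0.0, 0.0, 0.0, 0.0, -0.11, 0.11, -0.01, 0.0]
pred end b [-0.01 -0.26  0.2 ]
```

Emit:
{"api": "step_arm", "payload": {"deltas": [0, 0.1, 0.95, -0.75, 0.65, -0.05, 0, 0, 0, 0.95, -0.75, 0.65, -0.05, 0, -0.1, -0.1, 0.95, -0.75, 0.65, -0.05, 0, -0.1, -0.1, 0.5, -0.75, 0.65, -0.05, 0, 0, 0, 0, -0.75, 0.65, -0.05, 0]}}

```text
time_s: 2.9
eef_pos: [0.6458, -0.0698, 0.193]
ee_rot: [0.629, 0.144, 0.681, 0.345]
wrist_force: [-0.0, 0.6, -0.4]
finger_gap: 0.0002
```

Run:
```python
from h import *
where();plan([-.01,-.235,.1],45,1,n=7,step=1)
```

```text
t 2.9 b [-0.0104 -0.2614  0.193 ] xb [ 0.11  0.64 -0.76] zb [ 0.99 -0.14  0.03] F_b [ 0.25  0.57 -0.44] gap 0.0002 j [-0.46  0.87  0.67  1.89  0.51  0.66]
[0.9, -0.42, -0.06, -0.5, 0.72, 0.48, 0.0, 0.88, -0.48, -0.01, -0.08, 0.11, 0.07, 0.0, 0.87, -0.49, 0.01, 0.0, 0.0, 0.0, 0.0, 0.76, -0.42, 0.0, 0.0, 0.0, 0.0, 0.0, 0.0, 0.0, 0.0, 0.0, 0.0, 0.0, 0.0, 0.0, 0.0, 0.0, 0.0, 0.0, 0.0, 0.0, 0.0, 0.0, 0.0, 0.0, 0.0, 0.0, 0.0]
pred end b [-0.01  -0.235  0.1  ]
```

Emit:
{"api": "step_arm", "payload": {"deltas": [0.9, -0.4, 0, -0.5, 0.7, 0.3, 0, 0.9, -0.45, 0, 0, 0, 0, 0, 0.9, -0.5, 0, 0, 0, 0, 0, 0.75, -0.4, 0, 0, 0, 0, 0]}}

```text
time_s: 3.3
eef_pos: [0.6402, -0.0447, 0.0837]
ee_rot: [0.586, 0.119, 0.698, 0.393]
wrist_force: [-0.9, -0.7, 0.6]
finger_gap: -0.0005
```

Run:
```python
from h import *
where();plan([-.01,-.215,.045],43,1,n=7,step=1)
from workcell import cams
for n in("side","top"):
    f=cams.grab_frame(n); np.savez(f"pics/{n}1.npz",**f)
    a=(55,335,60,250) if n=="top" else (100,400,50,250)
    im=f["frame"][a[2]:a[3],a[0]:a[1],::-1]; cv2.imwrite(f"pics/{n}1.png",cv2.resize(im,None,fx=2.6,fy=2.6,interpolation=cv2.INTER_CUBIC))
```

```text
t 3.3 b [-0.0049 -0.2362  0.0837] xb [ 0.    0.69 -0.73] zb [ 1.   -0.01 -0.  ] F_b [-1.1  -0.25  0.64] gap -0.0005 j [-0.42  1.    0.63  1.82  0.48  0.58]
[0.96, -0.25, -0.12, -0.06, 0.03, 0.44, 0.0, 0.73, -0.25, -0.09, 0.0, 0.0, 0.0, 0.0, 0.0, 0.0, 0.0, 0.0, 0.0, 0.0, 0.0, 0.0, 0.0, 0.0, 0.0, 0.0, 0.0, 0.0, 0.0, 0.0, 0.0, 0.0, 0.0, 0.0, 0.0, 0.0, 0.0, 0.0, 0.0, 0.0, 0.0, 0.0, 0.0, 0.0, 0.0, 0.0, 0.0, 0.0, 0.0]
pred end b [-0.01  -0.215  0.045]
```

View pics/side1.png

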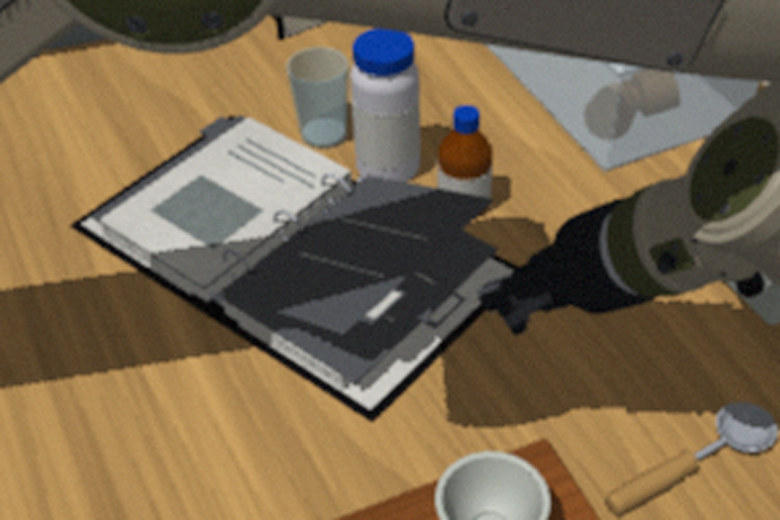

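View pics/top1.png

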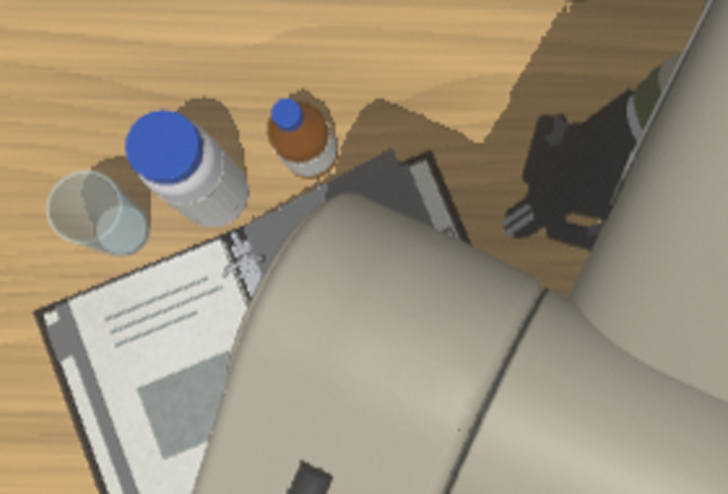

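The side view shows the fingertips at about zoomed (490,300), to the right of the leaf's outer edge, and the binder undisturbed. The top view shows an arm link above the binder, so I'll check how much room it leaves for the swinging leaf.

Run:
```python
from h import *
f=load("top1"); P=cloud(f); B=(P-O)@RB
for xb in(-.1,-.05,0,.05):
  for yb in(-.2,-.15,-.1,-.05,0,.05):
    w=(abs(B[...,0]-xb)<.015)&(abs(B[...,1]-yb)<.015)&(f["range_z"]>0); w2=w&(B[...,2]>.1)
    print((xb,yb),"maxz",B[w2][:,2].max().round(3) if w2.any() else None,end=' ')
  print()
s=load("side1");B=(cloud(s)-O)@RB; w=(abs(B[...,0])<.25)&(B[...,1]<.2)&(B[...,1]>-.2)&(B[...,2]>.1)&(s["range_z"]>0)&(B[...,0]<.1)
Q=B[w]; print(len(Q)); 
i=Q[:,2].argsort()[:8]; print(Q[i].round(3))
```

```text
(-0.1, -0.2) maxz None (-0.1, -0.15) maxz 0.567 (-0.1, -0.1) maxz 0.57 (-0.1, -0.05) maxz None (-0.1, 0) maxz None (-0.1, 0.05) maxz None 
(-0.05, -0.2) maxz None (-0.05, -0.15) maxz 0.529 (-0.05, -0.1) maxz None (-0.05, -0.05) maxz None (-0.05, 0) maxz None (-0.05, 0.05) maxz None 
(0, -0.2) maxz None (0, -0.15) maxz None (0, -0.1) maxz None (0, -0.05) maxz None (0, 0) maxz None (0, 0.05) maxz None 
(0.05, -0.2) maxz None (0.05, -0.15) maxz None (0.05, -0.1) maxz None (0.05, -0.05) maxz None (0.05, 0) maxz None (0.05, 0.05) maxz None 
1670
[[-0.25  -0.055  0.357]
 [-0.25  -0.059  0.361]
 [-0.245 -0.061  0.362]
 [-0.249 -0.062  0.363]
 [-0.25  -0.06   0.363]
 [-0.248 -0.061  0.364]
 [-0.247 -0.062  0.364]
 [-0.25  -0.061  0.365]]
```

Emit:
{"api": "step_arm", "payload": {"deltas": [0.9, -0.2, 0, 0, 0, 0.45, 0, 0.65, -0.15, -0.1, 0, 0, 0, 0, 0, 0, 0, 0, 0, 0, 0]}}

```text
time_s: 3.7
eef_pos: [0.6281, -0.0258, 0.0517]
ee_rot: [0.573, 0.142, 0.694, 0.412]
wrist_force: [0.3, -0.1, 0.5]
finger_gap: 0.0004
```

Run:
```python
from h import *
where();plan([-.008,-.15,.048],43,1,n=6,step=.6)
```

```text
t 3.7 b [-0.0081 -0.214   0.0517] xb [ 0.    0.74 -0.68] zb [ 1.   -0.01 -0.  ] F_b [ 0.21 -0.2   0.49] gap 0.0004 j [-0.41  1.04  0.58  1.79  0.51  0.55]
[0.46, 0.38, 0.0, -0.07, 0.03, -0.04, 0.0, 0.46, 0.38, 0.0, 0.0, 0.0, 0.0, 0.0, 0.46, 0.38, 0.0, 0.0, 0.0, 0.0, 0.0, 0.46, 0.38, 0.0, 0.0, 0.0, 0.0, 0.0, 0.14, 0.11, 0.0, 0.0, 0.0, 0.0, 0.0, 0.0, 0.0, 0.0, 0.0, 0.0, 0.0, 0.0]
pred end b [-0.008 -0.15   0.048]
```

Emit:
{"api": "step_arm", "payload": {"deltas": [0.45, 0.4, 0, 0, 0, 0, 0, 0.45, 0.4, 0, 0, 0, 0, 0, 0.45, 0.4, 0, 0, 0, 0, 0, 0.45, 0.4, 0, 0, 0, 0, 0]}}

```text
time_s: 4.1
eef_pos: [0.6069, 0.0255, 0.0578]
ee_rot: [0.577, 0.141, 0.692, 0.41]
wrist_force: [0.9, -3.3, -1.4]
finger_gap: -0.0
```

Run:
```python
from h import *
where()
from workcell import cams
f=cams.grab_frame("side"); np.savez("pics/side2.npz",**f)
im=f["frame"][70:220,150:350,::-1]; cv2.imwrite("pics/side2.png",cv2.resize(im,None,fx=3.8,fy=3.8,interpolation=cv2.INTER_CUBIC))
plan([-.008,-.148,.075],43,1,n=3,step=.5)
```

```text
t 4.1 b [-0.0059 -0.1585  0.0578] xb [ 0.01  0.73 -0.68] zb [ 1.   -0.01  0.  ] F_b [-0.56 -3.34 -1.42] gap -0.0 j [-0.36  0.94  0.39  1.67  0.55  0.61]
[-0.13, 0.48, -0.06, -0.05, 0.08, 0.01, 0.0, -0.07, 0.24, -0.04, 0.0, 0.0, 0.0, 0.0, 0.0, 0.0, 0.0, 0.0, 0.0, 0.0, 0.0]
pred end b [-0.008 -0.148  0.075]
```

View pics/side2.png

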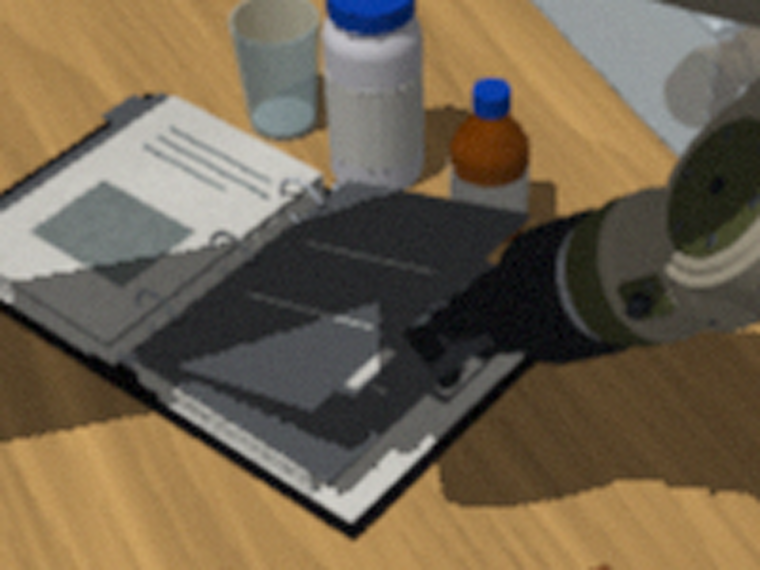

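The side view shows the fingertips tucked under the leaf's outer edge, at about zoomed (430,355). The 3 N wrist force says contact has begun, so I'll lift.

Emit:
{"api": "step_arm", "payload": {"deltas": [-0.25, 0.4, 0, 0, 0, 0, 0, -0.2, 0.45, 0, 0, 0, 0, 0, 0, 0.5, 0, 0, 0, 0, 0]}}

```text
time_s: 4.45
eef_pos: [0.6019, 0.0388, 0.0958]
ee_rot: [0.579, 0.139, 0.691, 0.41]
wrist_force: [1.1, -2.6, -0.5]
finger_gap: 0.0001
```

```bash
cat >> h.py <<'E'
def leaf(n="top"):
    from workcell import cams
    f=cams.grab_frame(n); return f
E
python3 - <<'E'
from h import *
where()
E
```

```text
t 4.45 b [-0.0049 -0.1444  0.0958] xb [ 0.01  0.73 -0.69] zb [ 1.   -0.01  0.01] F_b [-0.12 -2.8  -0.54] gap 0.0001 j [-0.34  0.88  0.38  1.7   0.56  0.62]
```

```bash
cat >> h.py <<'E'
def snap(tag,a=(150,350,70,220),n="side"):
    from workcell import cams
    f=cams.grab_frame(n); np.savez(f"pics/{n}{tag}.npz",**f)
    im=f["frame"][a[2]:a[3],a[0]:a[1],::-1]; cv2.imwrite(f"pics/{n}{tag}.png",cv2.resize(im,None,fx=3.8,fy=3.8,interpolation=cv2.INTER_CUBIC))
    return f
E
python3 - <<'E'
from h import *
snap(3)
E
```

```text
(no output)
```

View pics/side3.png

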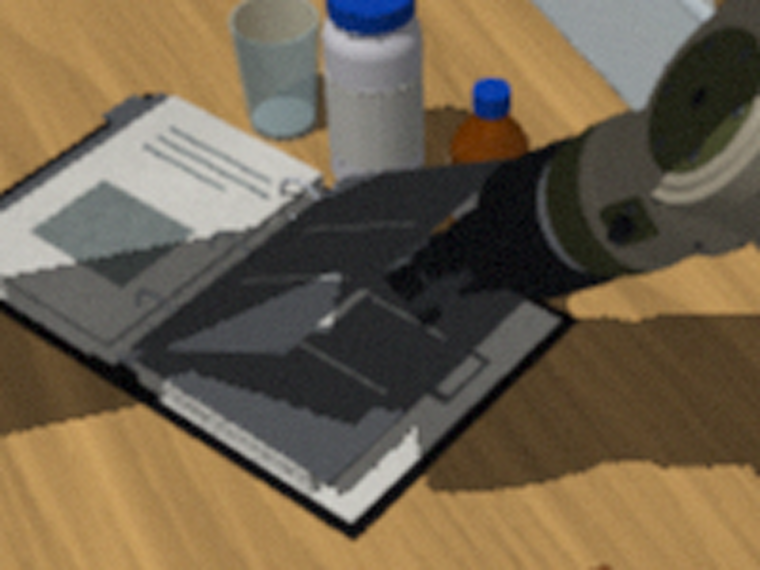

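The leaf has risen on the fingertips, which show at zoomed (410,285), and the lower divider lies flat on the right. I'll keep pushing.

Emit:
{"api": "step_arm", "payload": {"deltas": [0, 0.5, 0, 0, 0, 0, 0, 0, 0.5, 0, 0, 0, 0, 0, 0, 0.5, 0, 0, 0, 0, 0, 0, 0.5, 0, 0, 0, 0, 0]}}

```text
time_s: 4.9
eef_pos: [0.5871, 0.0724, 0.1371]
ee_rot: [0.58, 0.139, 0.69, 0.409]
wrist_force: [-0.0, -0.0, -0.7]
finger_gap: -0.0
```

Run:
```python
from h import *
where(); snap(4)
```

```text
t 4.9 b [-0.0043 -0.1077  0.1371] xb [ 0.02  0.73 -0.69] zb [ 1.   -0.01  0.01] F_b [-0.03 -0.   -0.71] gap -0.0 j [-0.3   0.8   0.33  1.7   0.58  0.66]
```

View pics/side4.png

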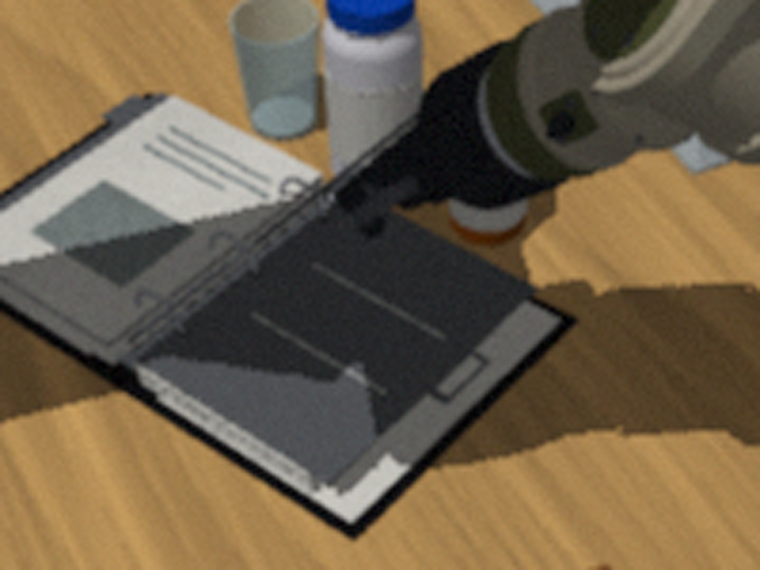

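The leaf now stands at about 50°, almost edge-on to the side camera along zoomed (130,350)–(420,120). I'll carry it on towards upright.

Emit:
{"api": "step_arm", "payload": {"deltas": [0.25, 0.45, 0, 0, 0, 0, 0, 0.3, 0.4, 0, 0, 0, 0, 0, 0.3, 0.4, 0, 0, 0, 0, 0, 0.35, 0.4, 0, 0, 0, 0, 0, 0.35, 0.35, 0, 0, 0, 0, 0]}}

```text
time_s: 5.45
eef_pos: [0.5597, 0.1352, 0.15]
ee_rot: [0.581, 0.138, 0.69, 0.41]
wrist_force: [1.0, -1.9, 0.8]
finger_gap: 0.0001
```

Run:
```python
from h import *
where()
```

```text
t 5.45 b [-0.0029 -0.0392  0.15  ] xb [ 0.02  0.73 -0.69] zb [ 1.   -0.01  0.01] F_b [ 0.12 -2.13  0.77] gap 0.0001 j [-0.22  0.7   0.19  1.61  0.63  0.74]
```

Emit:
{"api": "step_arm", "payload": {"deltas": [0.4, 0.3, 0, 0, 0, 0, 0, 0.4, 0.3, 0, 0, 0, 0, 0, 0.4, 0.3, 0, 0, 0, 0, 0, 0.4, 0.3, 0, 0, 0, 0, 0, 0.4, 0.3, 0, 0, 0, 0, 0]}}

```text
time_s: 5.95
eef_pos: [0.5314, 0.1979, 0.1421]
ee_rot: [0.58, 0.139, 0.69, 0.41]
wrist_force: [1.0, -1.1, -1.2]
finger_gap: -0.0002
```

Run:
```python
from h import *
where(); snap(5)
plan([-.005,.095,.11],50,1,n=5,step=.6,rstep=.4)
```

```text
t 5.95 b [-0.0025  0.0296  0.1421] xb [ 0.02  0.73 -0.69] zb [ 1.   -0.01  0.01] F_b [ 0.46 -1.47 -1.18] gap -0.0002 j [-0.13  0.64  0.05  1.49  0.67  0.84]
[0.58, 0.17, -0.03, -0.01, 0.05, -0.4, 0.0, 0.57, 0.2, -0.02, -0.01, 0.05, -0.4, 0.0, 0.55, 0.23, -0.02, 0.0, 0.0, -0.04, 0.0, 0.55, 0.24, -0.02, 0.0, 0.0, 0.0, 0.0, 0.4, 0.17, -0.01, 0.0, 0.0, 0.0, 0.0]
pred end b [-0.005  0.095  0.11 ]
```

View pics/side5.png

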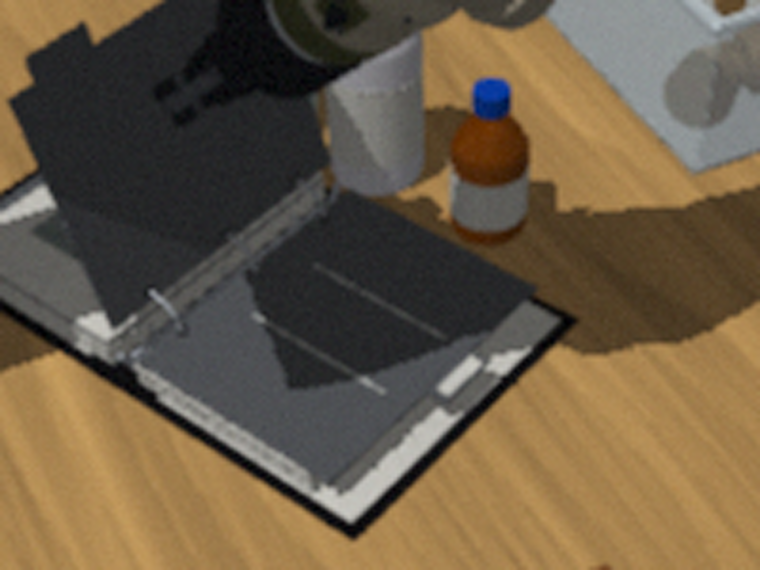

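The leaf is past upright at about 108°, with the fingertips on its back at zoomed (175,105). The lower divider is still flat on the right. I'll go on down the left side.

Emit:
{"api": "step_arm", "payload": {"deltas": [0.6, 0.2, 0, 0, 0, -0.4, 0, 0.55, 0.2, 0, 0, 0, -0.4, 0, 0.55, 0.2, 0, 0, 0, -0.3, 0, 0.55, 0.2, 0, 0, 0, -0.2, 0, 0.4, 0.15, 0, 0, 0, 0, 0]}}

```text
time_s: 6.5
eef_pos: [0.5043, 0.2583, 0.1065]
ee_rot: [0.615, 0.074, 0.7, 0.354]
wrist_force: [0.4, -0.2, 0.7]
finger_gap: -0.0001
```

Run:
```python
from h import *
where(); 
plan([-.005,.122,.068],60,1,n=5,step=.5,rstep=.4)
```

```text
t 6.5 b [-0.0018  0.0958  0.1065] xb [ 0.01  0.59 -0.81] zb [ 1.   -0.01  0.01] F_b [ 0.3  -0.4   0.71] gap -0.0001 j [ 0.03  0.51 -0.14  1.19  0.58  1.1 ]
[0.5, -0.02, -0.04, -0.03, 0.05, -0.4, 0.0, 0.5, 0.01, -0.04, -0.02, 0.05, -0.34, 0.0, 0.5, 0.04, -0.03, 0.0, 0.0, 0.0, 0.0, 0.36, 0.03, -0.03, 0.0, 0.0, 0.0, 0.0, 0.0, 0.0, 0.0, 0.0, 0.0, 0.0, 0.0]
pred end b [-0.005  0.122  0.068]
```

Emit:
{"api": "step_arm", "payload": {"deltas": [0.5, 0, 0, 0, 0, -0.3, 0, 0.5, 0, 0, 0, 0, -0.3, 0, 0.5, 0, 0, 0, 0, -0.2, 0, 0.35, 0, 0, 0, 0, 0, 0]}}

```text
time_s: 6.9
eef_pos: [0.4931, 0.283, 0.0657]
ee_rot: [0.634, 0.035, 0.704, 0.319]
wrist_force: [0.6, -0.9, -0.0]
finger_gap: 0.0004
```

Run:
```python
from h import *
where(); snap(6,(100,300,50,200))
plan([-.005,.125,.036],62,1,n=5,step=.3,rstep=.4)
```

```text
t 6.9 b [-0.0017  0.123   0.0657] xb [ 0.01  0.49 -0.87] zb [ 1.   -0.01  0.01] F_b [ 0.18 -1.13 -0.  ] gap 0.0004 j [ 0.12  0.48 -0.23  1.01  0.49  1.23]
[0.27, -0.13, -0.03, -0.07, 0.08, -0.2, 0.0, 0.27, -0.13, -0.02, 0.0, 0.0, 0.0, 0.0, 0.27, -0.13, -0.03, 0.0, 0.0, 0.0, 0.0, 0.22, -0.1, -0.02, 0.0, 0.0, 0.0, 0.0, 0.0, 0.0, 0.0, 0.0, 0.0, 0.0, 0.0]
pred end b [-0.005  0.125  0.036]
```

View pics/side6.png

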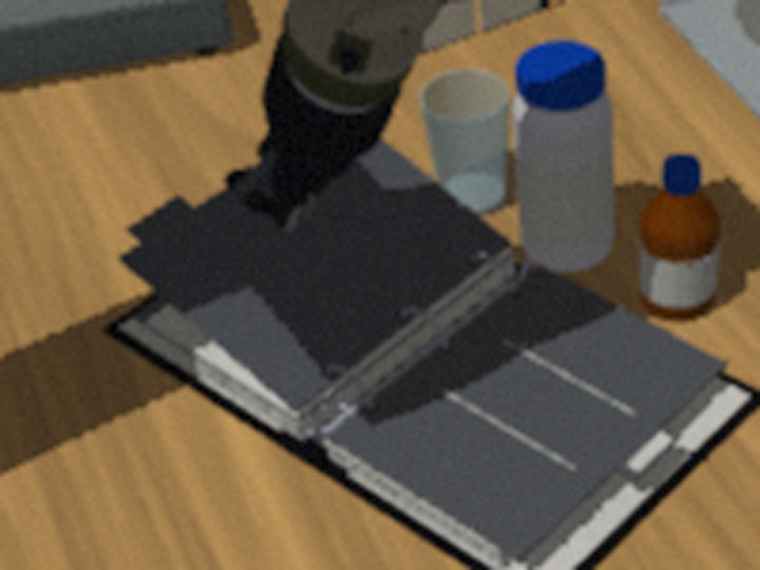

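The leaf is nearly down on the left at about 160°, with the fingertips at zoomed (260,195). I'll press gently from here.

Emit:
{"api": "step_arm", "payload": {"deltas": [0.3, -0.15, 0, 0, 0, 0, 0, 0.3, -0.15, 0, 0, 0, 0, 0, 0.3, -0.15, 0, 0, 0, 0, 0, 0.15, -0.05, 0, 0, 0, 0, 0]}}

```text
time_s: 7.35
eef_pos: [0.4918, 0.2845, 0.0328]
ee_rot: [0.632, 0.037, 0.705, 0.319]
wrist_force: [-0.5, -0.2, 0.5]
finger_gap: 0.0004
```

Run:
```python
from h import *
where()
```

```text
t 7.35 b [-0.0023  0.1248  0.0328] xb [ 0.01  0.5  -0.87] zb [ 1.   -0.02  0.  ] F_b [-0.57  0.01  0.54] gap 0.0004 j [ 0.12  0.52 -0.26  0.95  0.5   1.23]
```

Emit:
{"api": "step_arm", "payload": {"deltas": [0.09, -0.05, 0, 0, 0, 0, 0, 0.09, -0.05, 0, 0, 0, 0, 0]}}

```text
time_s: 7.55
eef_pos: [0.4923, 0.2847, 0.0277]
ee_rot: [0.632, 0.038, 0.705, 0.32]
wrist_force: [-0.8, -0.3, 9.3]
finger_gap: -0.0004
```

Run:
```python
from h import *
where()
```

```text
t 7.55 b [-0.0017  0.1248  0.0277] xb [ 0.01  0.5  -0.87] zb [ 1.   -0.02  0.  ] F_b [-0.87  0.07  9.29] gap -0.0004 j [ 0.12  0.53 -0.27  0.94  0.5   1.23]
```

It's pressing at 9 N. I'll hold briefly, check, and then draw back.

Emit:
{"api": "step_arm", "payload": {"deltas": [0, 0, 0, 0, 0, 0, 0, 0, 0, 0, 0, 0, 0, 0, 0, 0, 0, 0, 0, 0, 0, 0, 0, 0, 0, 0, 0, 0]}}

```text
time_s: 7.95
eef_pos: [0.4927, 0.2849, 0.03]
ee_rot: [0.632, 0.04, 0.704, 0.32]
wrist_force: [-1.8, -1.5, 3.9]
finger_gap: 0.0004
```

Emit:
{"api": "step_arm", "payload": {"deltas": [-0.2, 0.1, 0, 0, 0, 0, 0, -0.4, 0.2, 0, 0, 0, 0, 0, -0.8, 0.4, 0, 0, 0, 0, 0, -0.9, 0.4, 0, 0, 0, 0, 0, -0.9, 0.4, 0, 0, 0, 0, 0]}}

```text
time_s: 8.45
eef_pos: [0.4936, 0.2766, 0.1187]
ee_rot: [0.63, 0.039, 0.706, 0.319]
wrist_force: [0.7, 0.1, -0.2]
finger_gap: 0.0001
```

Emit:
{"api": "step_arm", "payload": {"deltas": [-1, 0, 0, 0, 0, 0, 0, -1, 0, 0, 0, 0, 0, 0, -1, 0, 0, 0, 0, 0, 0, -1, 0, 0, 0, 0, 0, 0, 0, 0, 0, 0, 0, 0, 0]}}

```text
time_s: 8.95
eef_pos: [0.5167, 0.2289, 0.2159]
ee_rot: [0.634, 0.037, 0.703, 0.32]
wrist_force: [0.5, -0.2, 0.5]
finger_gap: 0.0002
```

Run:
```python
from h import *
where(); f=snap(7,(100,300,50,200)); t=snap(7,(50,270,100,280),"top")
for nm,ff in(("side",f),("top",t)):
    B=(cloud(ff)-O)@RB; ok=ff["range_z"]>0
    for lab,lo,hi in(("left",.03,.165),("right",-.165,-.03)):
        w=ok&(B[...,1]<hi)&(B[...,1]>lo)&(abs(B[...,0])<.09)&(B[...,2]<.08)
        Q=B[w]; A=np.c_[Q[:,:2],np.ones(len(Q))]; co,*_=np.linalg.lstsq(A,Q[:,2],rcond=None)
        print(nm,lab,len(Q),"slope_y",co[1].round(4),"z med",np.median(Q[:,2]).round(4))
```

```text
t 8.95 b [-0.0028  0.064   0.2159] xb [ 0.02  0.5  -0.87] zb [ 1.   -0.02  0.01] F_b [ 0.36 -0.37  0.47] gap 0.0002 j [0.02 0.4  0.03 1.41 0.48 1.12]
side left 2276 slope_y -0.0044 z med 0.028
side right 2910 slope_y 0.0053 z med 0.0251
top left 431 slope_y 0.0004 z med 0.0285
top right 3948 slope_y 0.0027 z med 0.0253
```

View pics/side7.png

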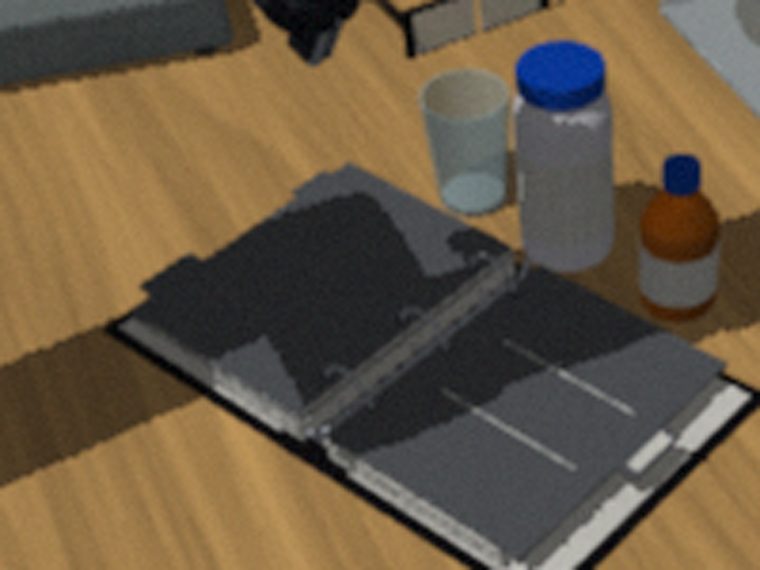

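View pics/top7.png

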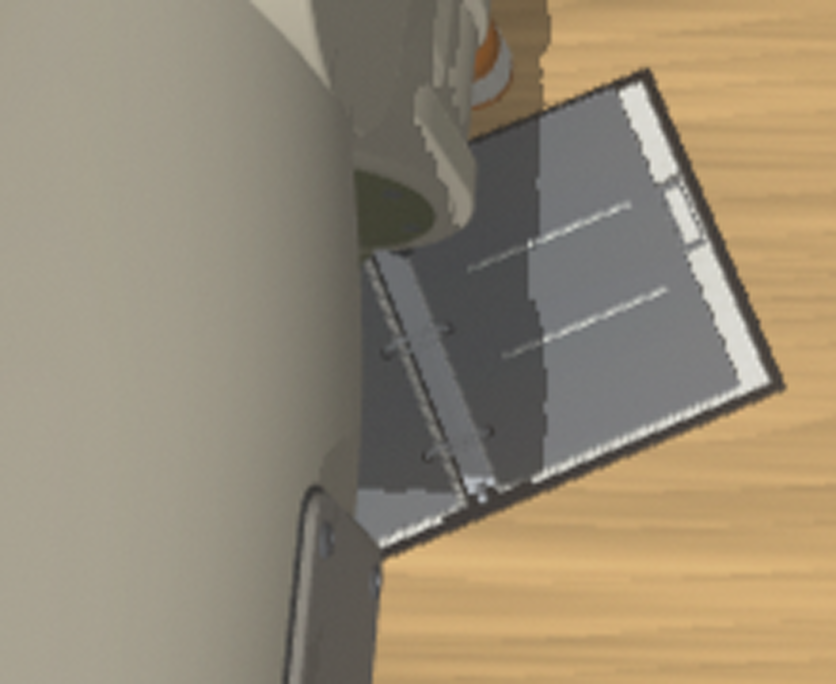

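The side view shows the leaf flat on the left pages, centred at about zoomed (300,290), with the lower divider flat on the right. The cover corners in the top view are at (256,201) and (221,118.5), against (255,201) and (220,120) before, so the binder hasn't visibly moved. The arm is clear of everything, so I'll hand in.

Run:
```python
from workcell import robot
print(robot.hand_in())
```

```text
the job is handed in; nothing more can be done
None
```

I pushed the top divider over with the shut fingertips and handed the job in after about 9 s of the 42 s allowed. No verdict was reported.

- **How it went:** My first approach, from the reader's side, drove joint 3 towards its limit, so I dropped it before touching anything. I then came in from the right-hand side, lifted the leaf from underneath at its outer edge and swept it past upright and down. I pressed it with about 9 N and drew back to about 0.2 m above the table.
- **Leaf:** In both views its upper face lies about 28 mm above the table on the left-hand pages. Its slope is under 0.005 rad, well inside the 0.1 rad allowed. The top view was mostly blocked by the arm on that side.
- **Divider beneath:** It is flat on the right, with its face at about 25 mm.
- **Binder:** Its right-hand cover corners are within about 1.5 pixels (roughly 4 mm) of where they started. I could not check the left-hand corners from the top because the arm hid them.
- **Other things on the table:** In the last side view the two bottles and the beaker looked undisturbed. The mortar, timer and spoon were outside that picture, so I did not check them at the end, but the arm gave no sign of touching them.
- **Forces:** The highest reading on the wrist was 9.3 N, taken at the end of each move. Nothing disagreed between the checks.

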